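# Dial open the pantry lockbox and fetch the tin

### The job

Unlock the lockbox with its dial, carrying the upright post round with it: turn clockwise, let the post pass the two-stud mark once and stop at it the second time; turn anticlockwise, pass the three-stud mark once and stop at it the second time; then turn clockwise straight to the one-stud mark. Pause about half a second at each stop and do not run past it. Then slide the lid fully back, take out the tin and set it gently upright on the chopping board, leaving the lid open and everything else where it stands.

Things in the scene. Friction and masses are not known exactly. Their poses are not given: they have to be found in the camera images.
- dial (a joint): Turning angle of the dial, rad, counted over several turns (no wrap). 0: the post points to the lockbox's front (its -x side, nearest the robot); it grows clockwise seen from above. Marks at: two studs 1.05, three studs -1.25, one stud 3.14 (each also + or - 6.283). It starts between -0.5 and 0.5, so the wanted stops are 7.33, then -1.25, then 3.14; within 0.15 of these is good, and the dial stays where it is left. Stops at -2.6 and 8.8. About 1 N at the post turns it.
- dial_axis (a point): Point on the dial's upright axis at the height of the middle of the post, z = 0.126 m; its axes are those of the lockbox. The dial is a dark steel disc, 111 mm across, lying on the right half of the lockbox's top, its upper face at z = 0.103 m; all round it is clear.
- post (a point): Middle of the black waisted finger post standing on the dial 45 mm from the axis: 15 to 17 mm thick, its top at z = 0.147 m, 41 mm tall. It spins freely on its own axis, so a gripper may hold it and go round in a circle without turning. It is the dial's pointer.
- mark_one (a point): Mark on the black plate round the dial, 68 mm from the axis: a single aluminium stud (9 mm across, 5 mm high), at the lockbox's far side.
- mark_two (a point): Mark: two studs side by side (this is the point midway), 68 mm from the axis, front left.
- mark_three (a point): Mark: three studs side by side (this is the middle one), 68 mm from the axis, front right.
- lockbox: Grey steel lockbox, fixed, 160 (x) x 312 (y) x 90 mm; origin under its centre, x to its rear (away from the robot), y to the left, z up. Right half: dial, axis at y = -78 mm. Left half: open compartment under the sliding lid, centre y = +78 mm, 146 mm wide (y) and 148 mm long (x), its floor at z = 14 mm.
- lid (a joint): Travel of the lid, m: 0 shut, 0.11 fully open; slides to the lockbox's rear (+x), about 2 N, and stays where it is left. The lock blocks it unless the post is at the one-stud mark; it must not be moved before the whole combination is dialled. Over 0.10 is fully open.
- lid_handle (a point): Point on the lid's black handle bar, moving with the lid: bar 13 mm thick (lockbox x), 78 mm long (lockbox y), standing 36 mm above the lid; its top at z = 0.133 m, this point at z = 0.121 m, the lid's upper face at z = 0.097 m.
- tin_centre (a point): Centre of the tin standing in the compartment, hidden until the lid is open: a closed food tin with a printed paper label, 57 mm across, 72 mm tall, 0.18 kg, z along its axis. It stands about 28 mm forward of the compartment's middle.
- board: Wooden chopping board lying on the worktop right of the lockbox, fixed, 220 (x) x 300 (y) x 22 mm, origin under its centre; its long side y runs towards the robot, so +y is its near end. A salt shaker stands at its far end (y about -0.10); the near half is free.
- board_top (a point): Centre of the board's upper face, z = 0.022 m.
- shaker: Glass salt shaker with a grey cap, 44 mm across, 90 mm tall, on the far end of the board; bystander, origin under its middle. Leave it alone.
- timer: Red kitchen timer, 65 mm across, 52 mm tall; bystander, origin under its middle. Leave it alone.
- tape: Roll of masking tape lying flat, 103 mm across, 25 mm tall; bystander, origin under its middle. Leave it alone.
- tin: The tin's underside centre (see tin_centre).

How it is judged:
On the way, in this order (a step that is already met when the one before it is completed fails the run):
1. first number: clockwise, the post at the two-stud mark the second time it comes there (value of joint dial between 7.173 and 7.493 rad), for 0.2 s.
2. second number: anticlockwise, the post at the three-stud mark the second time it comes there (value of joint dial between -1.41 and -1.09 rad), for 0.2 s.
3. third number: clockwise, the post stopped at the one-stud mark (value of joint dial between 2.982 and 3.302 rad and value of joint lid below 0.02 m), for 0.2 s.
4. the lid slid fully back (value of joint lid above 0.098 m), for 0.2 s.
At the end, for the whole second after the job is handed in: The lid stands open (over 95 mm), the dial still at the one-stud mark (within 0.25 rad), and the tin stands upright (within 0.1 rad) and at rest on the chopping board, its centre within the board's outline (value of joint lid above 0.095 m and value of joint dial between 2.892 and 3.392 rad and angle between tin_centre's own z axis and vertical below 0.1 rad and z of tin_centre in the frame of board_top between 0.026 and 0.046 m and x of tin_centre in the frame of board_top between -0.11 and 0.11 m and y of tin_centre in the frame of board_top between -0.15 and 0.15 m and linear speed of tin below 0.02 m/s); the robot touches nothing.
It fails at once if the dial runs past the two-stud mark at the first stop (by over 0.35 rad) (value of joint dial above 7.683 rad).
It fails at once if the dial runs past the three-stud mark at the second stop (by over 0.35 rad) (value of joint dial below -1.6 rad).
It fails at once if the lid is off its shut place while the post is away from the one-stud mark (value of joint lid above 0.02 m and not (value of joint dial between 2.842 and 3.442 rad)).
It fails at once if the tin is banged down on the board or dropped on it (contact force between tin and board above 60 N).
It fails at once if a bystander (salt shaker, timer or tape roll) is pushed away by over 30 mm (distance of any of shaker, timer, tape from where it was at the start of the episode above 0.03 m).
It also fails if it takes over 72 s, if anything falls off the work surface, if the arm or the gripper's body presses on something with over 40 N, if the wrist force passes 120 N, or if a joint passes its speed limit or range.

### The arm

A 6-joint arm with a two-finger parallel gripper is mounted at the origin on a cart in front of the work surface, level with it; the furniture and walls round the work are solid. World frame = base frame: x ahead of the robot, y to its left, z up, the work surface at z = 0. Lengths are in m, angles in rad, forces in N, time in s.
With the tool pointing down it reaches from about 0.35 to 0.925 m from the base axis. Payload 6.4 kg.
Tool frame: the origin (TCP) lies between the finger pads; the fingertips stand 8 mm ahead of it and the grasp point (between the pads) lies 11 mm behind it; z points along the fingers, y is the line along which they close (so a half turn about z gives the same grasp; the last joint's range is limited). The gripper opens to 94 mm and grips with 3 to 60 N. Pads are 16 mm wide; open, the fingers measure 119 mm over their backs; the gripper's body (75 mm by 177 mm) begins 78 mm behind the grasp point.
Start: joints at [-1.343, 0.245, 1.558, -0, 1.339, -0.174], TCP at [0.254, -0.598, 0.184] pointing down, gripper open.
Joint ranges: [-3.13, 3.13], [-1.02, 2.26], [0.13, 2.54], [-0.95, 4.09], [0.21, 2.88], [-2.74, 2.74]. Speed limits (rad/s): [2.57, 2.57, 3.14, 3.14, 3.14, 3.14].

### API

Orientations are given as a rotation vector (axis times angle).
In Python, from bench import r gives the robot as it stands.
- The arm moves only by the tool apply_moves, never from a script. Its argument "deltas" is a list that holds one entry, the list of rows, each a list of 5 numbers: the shift along the tool's x, y, z in mm, then the turn about the tool's z in rad, then the finger opening in mm, from 0 to 94. A call has 1 to 12 rows; each row is the pose to reach, as a shift and turn from the pose commanded when the call began, along the tool's axes at that moment; what a row does not reach only later rows make up. A row lasts 1/8 s, in which the tool goes at most 62.5 mm and 10.7 degrees, less where a joint would pass 70% of its speed; a pose out of reach is approached as far as the arm can. A call with a gripper value outside its range is refused whole. The fingers move at their own pace and stop on an object; "grip_force" is the grip in N (left out, the last holds). Time passes only in rows, so rows that repeat a pose let the fingers close. It gives the time, the measured TCP pose, the force, the opening and the grip force at its end, in the units of the state.
- r.get_obs(): the state, without advancing time (a new reading comes with each control period).
- r.get_image(name): name is "scene" or "top" or "wrist"; returns the picture (420x560x3 uint8, red, green, blue); there is no depth.
- r.calibration(name): a dict with "fx", "fy", "cx", "cy" (pixels), "xyz" and "rotation" of the camera in the world. Camera axes: x right, y down, z forward; pixel columns grow to the right and rows downward; lengths in m; the calibration is good to about 2 mm. A picture is of the moment at which its call begins: read the wrist's pose just before it. calibration takes no time and is no camera call; for the wrist camera it gives the pose at the moment of the call.
- r.hand_in(): hands the job in; it is judged then, once.
Trained networks look in the newest picture that a camera, given by its name, has taken for a name from the list of things; names that differ only in an ending like _2 or _b are one class to them, and where a whole thing is asked for, a point or a joint stands for the part that bears it (a point fixed in the world has none). Each returns a list of dicts, best first, with "confidence" (0 to 1); they miss things now and then, are a little off and sometimes report something else, mostly with a low value. They report only what shows in the picture. A call takes as long as a camera call.
- r.recognise(label, camera): "location" ([column, row] in pixels, amid what is visible of it).
The state is a dict: "t": time; "joints": joint angles; "qvel": joint speeds; "tau": joint torques, N m; "position": TCP position; "orientation": TCP orientation; "force": force on the tool from outside, world axes, zero at the start; "ft_torque": the same for the moment, N m; "width": finger opening in m; "finger_force": force on a finger pad.
Only numpy, scipy, OpenCV 4.12 (cv2) and the standard library are available. Lean on these libraries where they do the work, as an engineer would, in place of code of your own. Each camera call takes 0.05 s, during which the arm holds its last target. There are 200 camera calls.

## Working session

There is one attempt and no reset: what is moved stays moved. The work goes in short steps, Python scripts to look and compute and a tool call to move; the robot and the scene stay as the last step left them, time stands still between calls to the robot, and variables do not carry over. Pictures are saved under pics/ and viewed, at most 10 in all, crops included, and the job is handed in when it is done.

Besides the shell and the picture viewer there is one more tool, called after "Call:" as name(argument=value, ...), one argument or row to a line, values as JSON. apply_moves: Moves the arm, as the interface text tells. Its arguments: {"type":"object","properties":{"deltas":{"type":"array","items":{"type":"array","items":{"type":"array","items":{"type":"number"}}}},"grip_force":{"type":"number"}},"required":["deltas"]}

```bash
mkdir -p pics
cat > h.py <<'E'
import numpy as np, cv2
from bench import r
from scipy.spatial.transform import Rotation as R
def ray(cam,px):
    c=r.calibration(cam); M=np.array(c["rotation"])
    if M.shape!=(3,3): M=R.from_rotvec(M).as_matrix()
    d=M@np.array([(px[0]-c["cx"])/c["fx"],(px[1]-c["cy"])/c["fy"],1]); return np.array(c["xyz"]),d
def at_z(cam,px,z):
    o,d=ray(cam,px); return o+d*(z-o[2])/d[2]
def proj(cam,p):
    c=r.calibration(cam); M=np.array(c["rotation"])
    q=M.T@(np.array(p)-c["xyz"]); return [c["cx"]+c["fx"]*q[0]/q[2], c["cy"]+c["fy"]*q[1]/q[2]]
def save(cam,n,s=1.4):
    im=r.get_image(cam); cv2.imwrite(f"pics/{n}.png",cv2.resize(im[:,:,::-1],None,fx=s,fy=s)); return im
E
python3 - <<'E'
from h import *
np.set_printoptions(precision=4,suppress=True)
o=r.get_obs(); print(o)
Z=dict(post=.126,mark_one=.1,mark_two=.1,mark_three=.1,lid_handle=.121,dial_axis=.103,board_top=.022,shaker=.045,timer=.03,tape=.012)
for cam in("top","scene"):
    save(cam,cam+"0"); print(cam,r.calibration(cam))
    for k,z in Z.items():
        for d in r.recognise(k,cam)[:2]: print(k,np.round(d["location"],1),round(d["confidence"],2),at_z(cam,d["location"],z))
E
```

```text
{'t': 0.0, 'joints': array([-1.3431,  0.2458,  1.559 , -0.    ,  1.3387, -0.1741]), 'qvel': array([ 0.0014, -0.002 ,  0.0025,  0.001 , -0.0012, -0.0003]), 'tau': array([ -0.0012, -41.5837, -31.46  ,   0.0685,   0.0332,  -0.0001]), 'position': array([ 0.254 , -0.5976,  0.1827]), 'orientation': array([-3.0766, -0.6265,  0.0001]), 'force': array([0.2839, 0.1021, 0.3309]), 'ft_torque': array([-0.0222,  0.0427, -0.0261]), 'finger_force': 0.0, 'width': 0.09382011848369902}
top {'fx': 430.90754082898286, 'fy': 430.90754082898286, 'cx': 280.4575942158206, 'cy': 217.22635670251012, 'xyz': array([0.3614, 0.0822, 1.2327]), 'rotation': array([-2.041 ,  2.1873, -0.2392])}
post [281.3 253.2] 0.55 [0.5041 0.0635 0.126 ]
post [273.7 235.1] 0.28 [0.5527 0.0799 0.126 ]
mark_one [244.4 238.8] 0.58 [0.5526 0.1582 0.1   ]
mark_two [249.  243.6] 0.75 [0.5388 0.1467 0.1   ]
mark_three [246.  242.2] 0.91 [0.5431 0.1545 0.1   ]
lid_handle [217.6 239. ] 0.77 [0.5533 0.2266 0.121 ]
dial_axis [245.9 243. ] 0.82 [0.5405 0.1547 0.103 ]
board_top [399.7 216.5] 0.74 [ 0.5999 -0.2859  0.022 ]
shaker [397.  172.1] 0.
[... 274 characters left out ...]
36, 'cx': 281.45857482093754, 'cy': 203.32048012030535, 'xyz': array([-0.2959,  1.1891,  0.8962]), 'rotation': array([-0.8314,  2.2986, -1.3506])}
post [281.  235.3] 0.5 [0.4814 0.2621 0.126 ]
mark_two [279.1 237.4] 0.84 [0.5048 0.2423 0.1   ]
mark_three [279.8 237.3] 0.89 [0.5036 0.2407 0.1   ]
lid_handle [270.5 231.6] 0.62 [0.5203 0.26   0.121 ]
dial_axis [282.7 237.5] 0.68 [0.4939 0.24   0.103 ]
board_top [350.7 187.3] 0.69 [ 0.5989 -0.2615  0.022 ]
board_top [247.  299.1] 0.67 [0.4601 0.4223 0.022 ]
shaker [326.  166.9] 0.56 [ 0.7367 -0.3029  0.045 ]
timer [247.  297.9] 0.85 [0.4564 0.4259 0.03  ]
timer [284.  238.1] 0.31 [0.5615 0.1527 0.03  ]
tape [220.4 283.4] 0.76 [0.568 0.411 0.012]
```

View pics/top0.png

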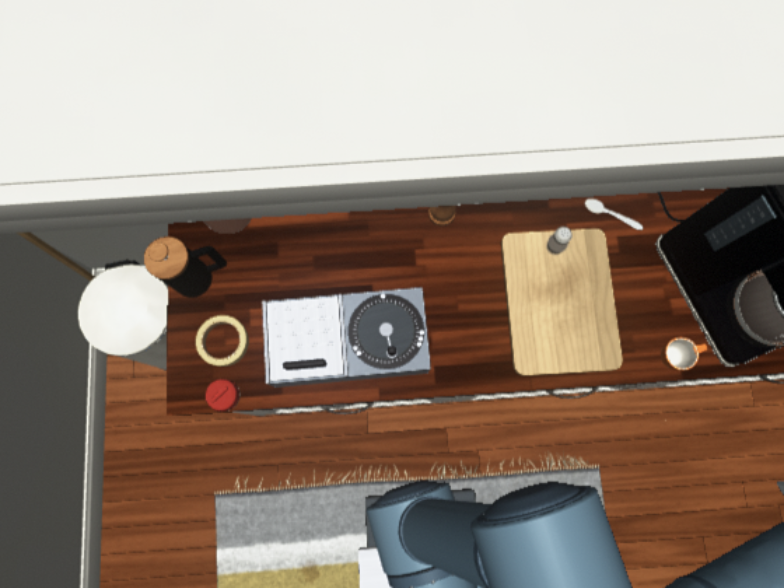

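View pics/scene0.png

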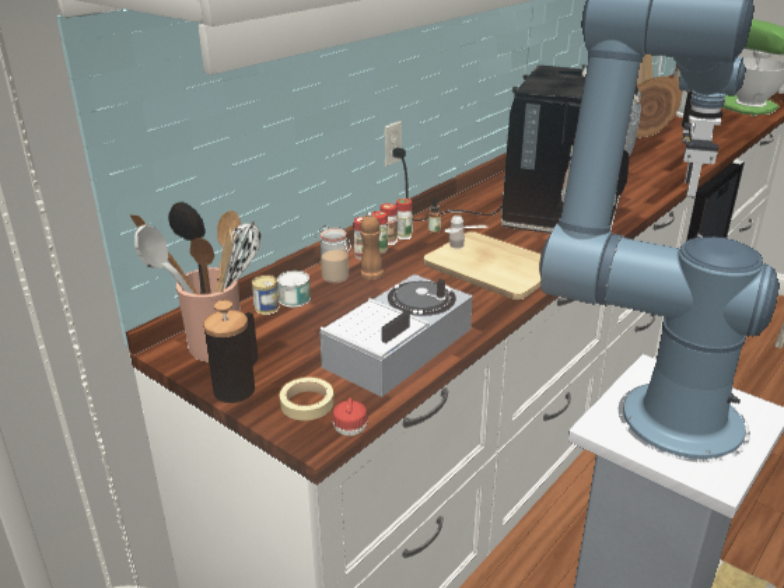

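Top view (scaled by 1.4): lockbox corners are about (262,300), (424,289), (431,372) and (266,383), the dial is at (386,330) and the post top at (391,351). The shaker is at the far end of the board. The networks blur the marks together, so I'll use the wrist camera from above the dial.

```bash
cat >> h.py <<'E'
np.set_printoptions(precision=4,suppress=True)
def togo(p,yaw=None):
    """tool-frame shift (mm) to world point p; world yaw of tool x axis -> turn about tool z (down)"""
    o=r.get_obs(); M=R.from_rotvec(o["orientation"]).as_matrix()
    d=M.T@(np.array(p)-o["position"])*1000
    y=np.arctan2(M[1,0],M[0,0]); print("shift",np.round(d,1),"yaw",round(y,3),"" if yaw is None else "turn %.3f"%(-((yaw-y+np.pi)%(2*np.pi)-np.pi)))
E
python3 - <<'E'
from h import *
c=[(262,300),(424,289),(431,372),(266,383)]
P=np.array([at_z("top",np.array(p)/1.4,.092) for p in c]); print(P)
print("dial",at_z("top",np.array((386,330))/1.4,.103),"posttop",at_z("top",np.array((391,351))/1.4,.147))
m=P.mean(0);print("centre",m, "sides",np.linalg.norm(np.roll(P,-1,0)-P,axis=1))
for a,b in((1,0),(2,3)): d=P[b]-P[a];print("yaw",np.arctan2(d[1],d[0])-np.pi/2)
o=r.get_obs();w=r.calibration("wrist");M=R.from_rotvec(o["orientation"]).as_matrix();W=R.from_rotvec(w["rotation"]).as_matrix() if np.shape(w["rotation"])==(3,) else w["rotation"]
print(w,"cam in tool",M.T@(w["xyz"]-o["position"]),M.T@W); print(M)
togo([.5,.08,.33],0.07)
E
```

```text
[[ 0.6317  0.3099  0.092 ]
 [ 0.6321 -0.0046  0.092 ]
 [ 0.4704 -0.0048  0.092 ]
 [ 0.4713  0.3063  0.092 ]]
dial [0.5546 0.0746 0.103 ] posttop [0.508  0.0685 0.147 ]
centre [0.5514 0.1517 0.092 ] sides [0.3145 0.1617 0.3111 0.1604]
yaw 0.0012556507852932164
yaw -0.0028182795176865394
{'fx': 310.4242923206629, 'fy': 310.4242923206629, 'cx': 284.888223473807, 'cy': 208.50119696917875, 'xyz': array([ 0.3145, -0.5726,  0.3836]), 'rotation': array([ 2.4551, -1.6249, -0.1869])} cam in tool [ 0.0655 -0.     -0.1998] [[-0.0003 -0.9738 -0.2275]
 [ 1.     -0.0004  0.0003]
 [-0.0004 -0.2275  0.9738]]
[[ 0.9204  0.3911 -0.    ]
 [ 0.3911 -0.9204  0.    ]
 [-0.     -0.     -1.    ]]
shift [ 491.5 -528.1 -146.2] yaw 0.402 turn 0.332
```

Run:
```python
from h import *
togo([.51,.10,.25],0)
```

```text
shift [ 508.5 -542.6  -66.2] yaw 0.402 turn 0.402
```

Call:
apply_moves(
  deltas=[
    [[45,-48,-66,0.04,40],[90,-96,-66,0.08,40],[135,-144,-66,0.12,40],[180,-192,-66,0.16,40],[225,-240,-66,0.2,40],[270,-288,-66,0.24,40],[315,-336,-66,0.28,40],[360,-384,-66,0.32,40],[405,-432,-66,0.36,40],[450,-480,-66,0.402,40],[508.5,-542.6,-66,0.402,40],[508.5,-542.6,-66,0.402,40]],
  ],
)

```text
t: 2.6
position: [0.5057, 0.089, 0.2502]
orientation: [3.141, 0.0, 0.002]
force: [-0.2, -0.3, -0.3]
width: 0.0399
finger_force: 0.0
```

Call:
apply_moves(
  deltas=[
    [[0,0,0,0,40],[0,0,0,0,40]],
  ],
)

```text
t: 2.85
position: [0.505, 0.0866, 0.2497]
orientation: [3.141, 0.0, -0.001]
force: [-0.4, 0.3, -0.4]
width: 0.0402
finger_force: 0.0
```

Run:
```python
from h import *
o=r.get_obs(); print(o["t"],o["position"],o["orientation"],o["joints"],o["qvel"])
save("wrist","w0"); print(proj("wrist",[.5546,.0746,.103]) if r.calibration("wrist")["rotation"].shape==(3,3) else "rv")
for k,z in dict(post=.126,mark_one=.1,mark_two=.1,mark_three=.1,dial_axis=.103,lid_handle=.121).items():
    for d in r.recognise(k,"wrist")[:3]: print(k,np.round(d["location"],1),round(d["confidence"],2),at_z("wrist",d["location"],z))
```

```text
2.85 [0.505  0.0866 0.2497] [ 3.1412  0.0002 -0.0005] [-0.0515 -0.1332  1.8318 -0.0004  1.4432  1.5192] [-0.0314 -0.0129  0.008   0.0022 -0.0023  0.0015]
rv
post [303.  192.6] 0.81 [0.5122 0.0663 0.126 ]
mark_one [301.8 193.1] 0.73 [0.507 0.066 0.1  ]
mark_one [218.7 147.1] 0.55 [0.5589 0.1584 0.1   ]
mark_one [ 58.4 215.6] 0.22 [0.4813 0.3487 0.1   ]
mark_two [224.1 145.1] 0.81 [0.5611 0.1523 0.1   ]
mark_two [ 54.  213.9] 0.3 [0.4834 0.3535 0.1   ]
mark_three [220.3 144.5] 0.93 [0.5618 0.1566 0.1   ]
dial_axis [221.  143.7] 0.9 [0.5627 0.1554 0.103 ]
lid_handle [156.4 146.2] 0.93 [0.5607 0.2192 0.121 ]
```

View pics/w0.png

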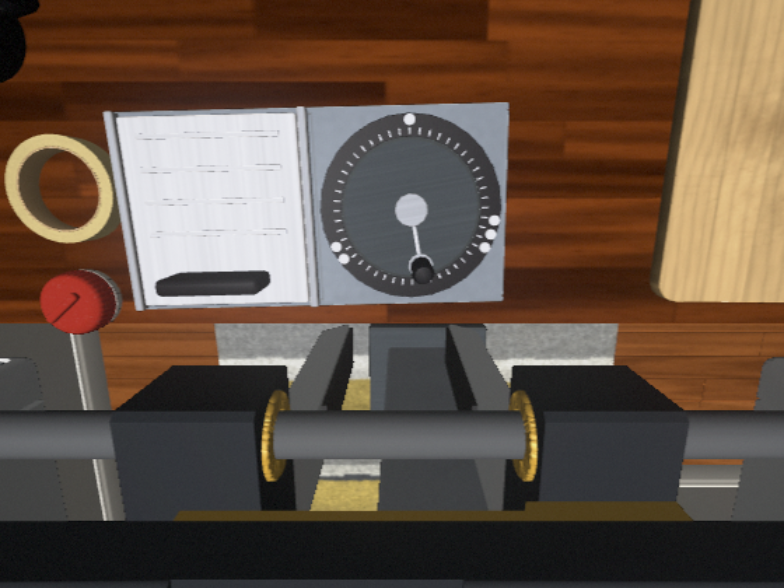

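Wrist view: the hub is at (411,209), the post top at (422,266), the one-stud mark at (409,119), two studs at (336..344,246..258) and three studs at (494..484,220..247), in the 1.4x picture. I'll fit the studs.

Run:
```python
from h import *
from scipy.optimize import least_squares
im=cv2.imread("pics/w0.png"); g=im.min(2)
m=(g>150).astype(np.uint8)
n,l,s,c=cv2.connectedComponentsWithStats(m)
B=[(c[i],s[i,4]) for i in range(1,n) if 315<c[i][0]<510 and 100<c[i][1]<300 and 40<s[i,4]<1200]
for b in B: print(b, at_z("wrist",b[0]/1.4,.1))
g0=[(409.5,119,3.14),(340,252,1.05),(491,234,-1.25)]
L=[]
for u,v,a in g0:
    near=[b for b in B if np.hypot(*(b[0]-[u,v]))<22 and b[1]<250]
    L.append((np.mean([b[0] for b in near],0),a)); 
for z in(.099,.102,.105):
    P=np.array([at_z("wrist",p/1.4,z)[:2] for p,a in L]); A=np.array([a for p,a in L])
    f=lambda q:(np.c_[q[0]-q[3]*np.cos(A+q[2]*-1),q[1]+q[3]*np.sin(A-q[2])]-P).ravel()
    s=least_squares(f,[.553,.074,0,.068]); print(z,s.x,np.abs(s.fun).max())
    print(P)
print("hub",at_z("wrist",np.array([411,209.])/1.4,.104))
ax=s.x
for nm,px in(("top",(422,266)),):
    p=at_z("wrist",np.array(px)/1.4,.147);print(nm,p)
```

```text
(array([397.7654, 107.4074]), np.int32(81)) [0.6315 0.0864 0.1   ]
(array([321.9718, 112.5634]), np.int32(71)) [0.628  0.1435 0.1   ]
(array([409.0734, 118.6697]), np.int32(109)) [0.6235 0.0778 0.1   ]
(array([411.7994, 216.0858]), np.int32(967)) [0.5509 0.0755 0.1   ]
(array([494.3936, 219.9894]), np.int32(94)) [0.5477 0.0097 0.1   ]
(array([490.8105, 234.    ]), np.int32(95)) [0.5366 0.0121 0.1   ]
(array([484.8438, 247.1562]), np.int32(96)) [0.526  0.0164 0.1   ]
  return _methods._mean(a, axis=axis, dtype=dtype,
  ret = ret.dtype.type(ret / rcount)
Traceback (most recent call last):
  File "h.py", line 9, in at_z
    o,d=ray(cam,px); return o+d*(z-o[2])/d[2]
        ~~~^^^^^^^^
  File "h.py", line 7, in ray
    d=M@np.array([(px[0]-c["cx"])/c["fx"],(px[1]-c["cy"])/c["fy"],1]); return np.array(c["xyz"]),d
                   ~~^^^
IndexError: invalid index to scalar variable.
```

Run:
```python
from h import *
from scipy.optimize import least_squares
o=r.get_obs();print(o["position"],o["qvel"])
L=[((409.1,118.7),3.14),((340.3,252.3),1.05),((490.8,234),-1.25)]
A=np.array([a for p,a in L])
for z in(.096,.1,.104):
    P=np.array([at_z("wrist",np.array(p)/1.4,z)[:2] for p,a in L])
    f=lambda q:(np.c_[q[0]-q[3]*np.cos(A-q[2]),q[1]+q[3]*np.sin(A-q[2])]-P).ravel()
    s=least_squares(f,[.553,.074,0,.068]); print(z,s.x,np.abs(s.fun).max())
print("hub",at_z("wrist",np.array([411,209.])/1.4,.104),"posttop",at_z("wrist",np.array([422,266.])/1.4,.147))
```

```text
[0.5052 0.0859 0.2499] [ 0.0076  0.0033 -0.0021  0.0001 -0.0002  0.0002]
0.096 [0.5563 0.0759 0.0217 0.0677] 0.00023614886553302572
0.1 [0.5565 0.076  0.0217 0.0669] 0.0002334766500388108
0.104 [0.5567 0.0762 0.0217 0.0661] 0.0002308061384668214
hub [0.5566 0.0762 0.104 ] posttop [0.5188 0.0695 0.147 ]
```

Call:
apply_moves(
  deltas=[
    [[7,18.4,40,0,40],[7,18.4,80,0,40],[7,18.4,80,0,40],[7,18.4,80,0,40]],
  ],
)

```text
t: 3.7
position: [0.5131, 0.0682, 0.1715]
orientation: [3.141, -0.001, 0.004]
force: [0.4, 0.2, 1.3]
width: 0.0398
finger_force: 0.0
```

Run:
```python
from h import *
o=r.get_obs();print(o["position"],o["qvel"],o["force"]); togo([.5122,.0675,.117],0.0)
save("wrist","w1")
for d in r.recognise("post","wrist")[:2]: print(d,at_z("wrist",d["location"],.126))
```

```text
[0.5131 0.0682 0.1715] [ 0.0035 -0.0158 -0.0196 -0.0017 -0.0054  0.001 ] [0.3612 0.2224 1.251 ]
shift [-1.1  0.7 54.5] yaw -0.0 turn -0.000
{'location': [283.4, 220.1], 'confidence': 0.89} [0.5121 0.0695 0.126 ]
```

View pics/w1.png

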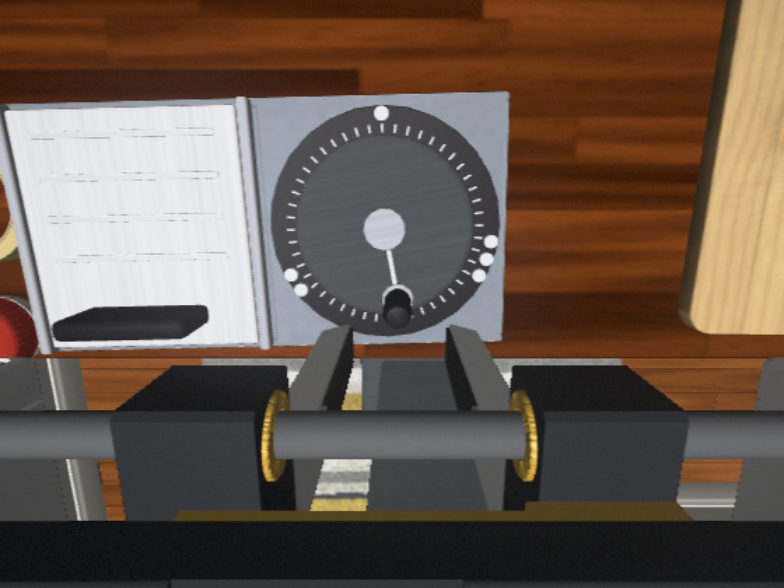

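Picture w1: the post (397,305) lies midway between the open fingers (350 and 448). Now I descend and grip it.

Call:
apply_moves(
  deltas=[
    [[-1,0,30,0,40],[-1,0,54.5,0,40],[-1,0,54.5,0,40],[-1,0,54.5,0,14],[-1,0,54.5,0,10],[-1,0,54.5,0,10],[-1,0,54.5,0,10]],
  ],
  grip_force=15,
)

```text
t: 4.68
position: [0.512, 0.0685, 0.1163]
orientation: [-3.141, 0.0, -0.003]
force: [-0.8, 1.1, 3.6]
width: 0.0141
finger_force: 15.1
```

Run:
```python
from h import *
from scipy.optimize import least_squares
o=r.get_obs();print(o["t"],o["position"],o["force"],o["width"],o["qvel"])
# refit axis with w1 picture: pose then = 0.5131 .0682 .1715 ; shift relative to present pose
L=[((381,113),3.14),((295.7,282.5),1.05),((486.3,259),-1.25)]
A=np.array([a for p,a in L]); sh=np.array([.5131,.0682,.1715])-o["position"]
def az(px,z): c,d=ray("wrist",np.array(px)/1.4); c=c+sh; return (c+d*(z-c[2])/d[2])[:2]
P=np.array([az(p,.1) for p,a in L])
s=least_squares(lambda q:(np.c_[q[0]-q[3]*np.cos(A-q[2]),q[1]+q[3]*np.sin(A-q[2])]-P).ravel(),[.553,.074,0,.068]);print(s.x,abs(s.fun).max(),"hub",az((384,229),.104))
```

```text
4.675 [0.512  0.0685 0.1163] [-0.768   1.0872  3.625 ] 0.014138911756075845 [ 0.0011  0.0023 -0.0014  0.0002 -0.0003 -0.0013]
[0.5562 0.0769 0.0238 0.0667] 4.605932383466849e-06 hub [0.5558 0.0772]
```

```bash
cat >> h.py <<'E'
AX=np.array([.5564,.0765]); YAW=.022
def rows(f0,f1,n,ax=AX,rad=.045):
    """circle rows, tool frame (x=world x, y=-world y), shifts from f0 in mm"""
    p=lambda f:np.array([-rad*np.cos(f),-rad*np.sin(f)])*1000
    for i in range(1,n+1): f=f0+(f1-f0)*i/n; print([round(float(v),1) for v in p(f)-p(f0)],end=", ")
    print()
def ang():
    o=r.get_obs(); d=o["position"][:2]-AX; print("t",o["t"],"phi",np.arctan2(d[1],-d[0]),"dial",np.arctan2(d[1],-d[0])+YAW,"r",np.hypot(*d),"z",o["position"][2],"F",o["force"],"w",o["width"])
E
python3 - <<'E'
from h import *
ang(); rows(-.178,2.822,12); rows(2.822,5.822,12); rows(5.822,7.308,6)
E
```

```text
t 4.675 phi -0.1788384842092096 dial -0.15683848420920962 r 0.04507722434587094 z 0.11633795948526525 F [-0.768   1.0872  3.625 ] w 0.014138911756075845
[-0.6, -11.2], [1.6, -22.2], [6.5, -32.3], [13.7, -40.9], [22.8, -47.5], [33.2, -51.6], [44.3, -53.0], [55.5, -51.6], [65.9, -47.4], [75.0, -40.9], [82.2, -32.2], [87.0, -22.1], 
[2.2, 11.0], [1.5, 22.2], [-1.8, 32.9], [-7.7, 42.4], [-15.8, 50.2], [-25.6, 55.8], [-36.4, 58.7], [-47.6, 58.9], [-58.6, 56.3], [-68.5, 51.0], [-76.8, 43.5], [-83.0, 34.2], 
[-3.7, -10.5], [-4.7, -21.6], [-2.9, -32.5], [1.5, -42.8], [8.2, -51.6], [16.9, -58.5],
```

Call:
apply_moves(
  deltas=[
    [[-0.6,-11.2,0,0,10],[1.6,-22.2,0,0,10],[6.5,-32.3,0,0,10],[13.7,-40.9,0,0,10],[22.8,-47.5,0,0,10],[33.2,-51.6,0,0,10],[44.3,-53.0,0,0,10],[55.5,-51.6,0,0,10],[65.9,-47.4,0,0,10],[75.0,-40.9,0,0,10],[82.2,-32.2,0,0,10],[87.0,-22.1,0,0,10]],
  ],
)

```text
t: 6.18
position: [0.5992, 0.091, 0.1163]
orientation: [-3.141, -0.0, -0.003]
force: [-1.8, 0.6, 6.4]
width: 0.0139
finger_force: 15.3
```

Run:
```python
from h import *
ang(); save("top","t1"); print(r.get_obs()["joints"])
```

```text
t 6.175 phi 2.8138778436655505 dial 2.8358778436655503 r 0.04516316668185121 z 0.11628218702247314 F [-1.7647  0.626   6.3667] w 0.013943240049170942
[-0.0383  0.2111  1.7268 -0.0003  1.2019  1.5334]
```

Call:
apply_moves(
  deltas=[
    [[2.2,11.0,0,0,10],[1.5,22.2,0,0,10],[-1.8,32.9,0,0,10],[-7.7,42.4,0,0,10],[-15.8,50.2,0,0,10],[-25.6,55.8,0,0,10],[-36.4,58.7,0,0,10],[-47.6,58.9,0,0,10],[-58.6,56.3,0,0,10],[-68.5,51.0,0,0,10],[-76.8,43.5,0,0,10],[-83.0,34.2,0,0,10]],
  ],
)

```text
t: 7.72
position: [0.5162, 0.0562, 0.1163]
orientation: [3.14, -0.0, 0.006]
force: [5.2, 1.3, 4.2]
width: 0.0139
finger_force: 15.2
```

Run:
```python
from h import *
ang()
```

```text
t 7.725 phi -0.466526009562189 dial -0.44452600956218896 r 0.045060402239116636 z 0.11629464746922505 F [5.1668 1.275  4.1653] w 0.01393303178968776
```

Phi = 5.817, as planned. Now the last part to the two-stud mark, with a dwell there.

Call:
apply_moves(
  deltas=[
    [[-3.7,-10.5,0,0,10],[-4.7,-21.6,0,0,10],[-2.9,-32.5,0,0,10],[1.5,-42.8,0,0,10],[8.2,-51.6,0,0,10],[16.9,-58.5,0,0,10],[16.9,-58.5,0,0,10],[16.9,-58.5,0,0,10],[16.9,-58.5,0,0,10],[16.9,-58.5,0,0,10]],
  ],
)

```text
t: 8.98
position: [0.5322, 0.1154, 0.1162]
orientation: [-3.141, -0.0, -0.001]
force: [-0.9, 2.7, 8.9]
width: 0.0139
finger_force: 15.5
```

Run:
```python
from h import *
ang(); save("scene","s1",1)
im=r.get_image("wrist"); cv2.imwrite("pics/w2.png",im[:,:,::-1])
rows(7.308,4.308,12);rows(4.308,1.308,12);rows(1.308,-1.272,10)
```

```text
t 8.975 phi 1.0141155566138427 dial 1.0361155566138427 r 0.045779607203196335 z 0.11620990897313357 F [-0.907   2.6663  8.924 ] w 0.013946745353230885
[-8.8, 7.0], [-15.6, 15.9], [-19.9, 26.2], [-21.6, 37.3], [-20.5, 48.5], [-16.6, 59.0], [-10.3, 68.3], [-1.9, 75.7], [8.1, 80.8], [19.1, 83.3], [30.3, 82.9], [41.1, 79.8], 
[9.7, -5.7], [17.7, -13.6], [23.4, -23.2], [26.7, -33.9], [27.1, -45.1], [24.8, -56.1], [19.8, -66.2], [12.5, -74.7], [3.4, -81.1], [-7.1, -85.1], [-18.3, -86.4], [-29.4, -84.8], 
[-10.7, 4.4], [-19.9, 11.4], [-27.0, 20.6], [-31.6, 31.2], [-33.3, 42.6], [-32.0, 54.2], [-27.8, 65.0], [-21.1, 74.3], [-12.1, 81.7], [-1.6, 86.5],
```

View pics/w2.png

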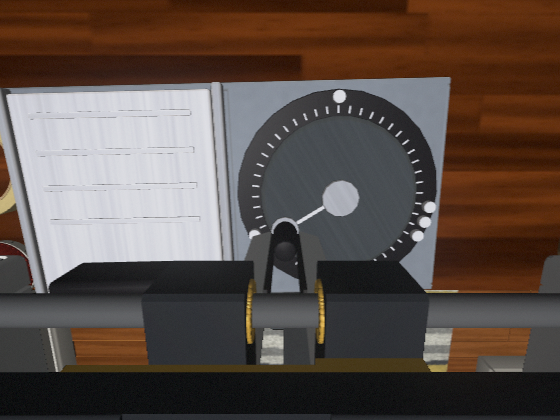

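Picture w2: the pointer runs from the hub (340,198) through the post (285,235) towards the two-stud mark, with its visible stud at (254,235). The dial is at about 7.32. Now anticlockwise.

Call:
apply_moves(
  deltas=[
    [[-8.8,7.0,0,0,10],[-15.6,15.9,0,0,10],[-19.9,26.2,0,0,10],[-21.6,37.3,0,0,10],[-20.5,48.5,0,0,10],[-16.6,59.0,0,0,10],[-10.3,68.3,0,0,10],[-1.9,75.7,0,0,10],[8.1,80.8,0,0,10],[19.1,83.3,0,0,10],[30.3,82.9,0,0,10],[41.1,79.8,0,0,10]],
  ],
)

```text
t: 10.58
position: [0.573, 0.0354, 0.1161]
orientation: [-3.142, 0.0, 0.002]
force: [-3.0, 2.2, 11.0]
width: 0.0144
finger_force: 15.7
```

Call:
apply_moves(
  deltas=[
    [[9.7,-5.7,0,0,10],[17.7,-13.6,0,0,10],[23.4,-23.2,0,0,10],[26.7,-33.9,0,0,10],[27.1,-45.1,0,0,10],[24.8,-56.1,0,0,10],[19.8,-66.2,0,0,10],[12.5,-74.7,0,0,10],[3.4,-81.1,0,0,10],[-7.1,-85.1,0,0,10],[-18.3,-86.4,0,0,10],[-29.4,-84.8,0,0,10]],
  ],
)

```text
t: 12.08
position: [0.5438, 0.1206, 0.1162]
orientation: [-3.141, -0.001, -0.002]
force: [1.6, 0.9, 7.6]
width: 0.0142
finger_force: 15.5
```

Run:
```python
from h import *
ang()
```

```text
t 12.075 phi 1.2914681074010148 dial 1.3134681074010148 r 0.04586194299951297 z 0.11621882807972556 F [1.5696 0.8786 7.5974] w 0.014201980448256941
```

Call:
apply_moves(
  deltas=[
    [[-10.7,4.4,0,0,10],[-19.9,11.4,0,0,10],[-27.0,20.6,0,0,10],[-31.6,31.2,0,0,10],[-33.3,42.6,0,0,10],[-32.0,54.2,0,0,10],[-27.8,65.0,0,0,10],[-21.1,74.3,0,0,10],[-12.1,81.7,0,0,10],[-1.6,86.5,0,0,10],[-1.6,86.5,0,0,10],[-1.6,86.5,0,0,10]],
  ],
)

```text
t: 13.58
position: [0.5429, 0.0341, 0.1162]
orientation: [-3.14, 0.0, -0.003]
force: [2.9, 3.1, 8.4]
width: 0.0141
finger_force: 15.4
```

Call:
apply_moves(
  deltas=[
    [[0,0,0,0,10],[0,0,0,0,10]],
  ],
)

```text
t: 13.82
position: [0.5428, 0.0341, 0.1162]
orientation: [-3.141, 0.0, -0.003]
force: [1.9, 4.5, 6.6]
width: 0.0138
finger_force: 15.4
```

Run:
```python
from h import *
ang()
im=r.get_image("wrist"); cv2.imwrite("pics/w3.png",im[:,:,::-1])
rows(-1.272,1.728,12);rows(1.728,3.118,6)
```

```text
t 13.825 phi -1.2602580014456355 dial -1.2382580014456355 r 0.044500585651452255 z 0.11624565063557044 F [1.9317 4.5093 6.604 ] w 0.013784529237289163
[-10.2, -4.6], [-19.0, -11.6], [-25.8, -20.6], [-30.1, -30.9], [-31.7, -42.0], [-30.6, -53.2], [-26.7, -63.7], [-20.3, -72.9], [-11.9, -80.3], [-1.9, -85.4], [9.1, -87.8], [20.3, -87.5], 
[10.0, 2.8], [19.1, 7.8], [26.8, 14.8], [32.7, 23.4], [36.5, 33.1], [37.9, 43.4],
```

View pics/w3.png

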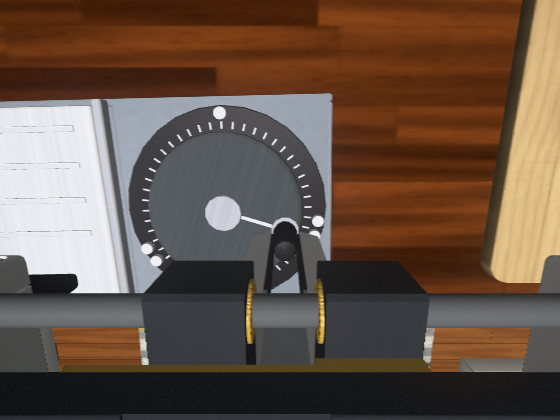

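Picture w3: the pointer runs from the hub (222,213) past the post to the middle of the three studs near (316,235). Now clockwise to the one-stud mark.

Call:
apply_moves(
  deltas=[
    [[-10.2,-4.6,0,0,10],[-19.0,-11.6,0,0,10],[-25.8,-20.6,0,0,10],[-30.1,-30.9,0,0,10],[-31.7,-42.0,0,0,10],[-30.6,-53.2,0,0,10],[-26.7,-63.7,0,0,10],[-20.3,-72.9,0,0,10],[-11.9,-80.3,0,0,10],[-1.9,-85.4,0,0,10],[9.1,-87.8,0,0,10],[20.3,-87.5,0,0,10]],
  ],
)

```text
t: 15.38
position: [0.5623, 0.1219, 0.1162]
orientation: [-3.141, -0.001, 0.001]
force: [-1.7, 3.0, 8.9]
width: 0.014
finger_force: 15.7
```

Call:
apply_moves(
  deltas=[
    [[10.0,2.8,0,0,10],[19.1,7.8,0,0,10],[26.8,14.8,0,0,10],[32.7,23.4,0,0,10],[36.5,33.1,0,0,10],[37.9,43.4,0,0,10],[37.9,43.4,0,0,10],[37.9,43.4,0,0,10],[37.9,43.4,0,0,10],[37.9,43.4,0,0,10]],
  ],
)

```text
t: 16.62
position: [0.6011, 0.0767, 0.1163]
orientation: [3.14, -0.0, 0.003]
force: [2.1, -1.5, 6.5]
width: 0.014
finger_force: 15.4
```

Run:
```python
from h import *
ang()
```

```text
t 16.625 phi 3.1373086607561427 dial 3.1593086607561425 r 0.044693150432535224 z 0.11627028080240454 F [ 2.1157 -1.4785  6.5195] w 0.013956816621174723
```

Call:
apply_moves(
  deltas=[
    [[0,0,0,0,40],[0,0,0,0,40],[0,0,-40,0,40],[0,0,-90,0,40],[-60,-30,-130,0,40],[-115,-80,-130,0,40],[-115,-80,-130,0,20],[-115,-80,-130,0,0],[-115,-80,-130,0,0]],
  ],
)

```text
t: 17.75
position: [0.4858, 0.1568, 0.2444]
orientation: [3.141, -0.001, -0.002]
force: [0.3, -0.0, -0.7]
width: 0.0135
finger_force: 0.0
```

Run:
```python
from h import *
o=r.get_obs();print(o["t"],o["position"],o["qvel"],o["width"])
save("wrist","w4",1.4)
bc=AX+.156/2*np.array([-np.sin(YAW),np.cos(YAW)]); print("box centre",bc)
for d in r.recognise("lid_handle","wrist")[:2]: print(d,at_z("wrist",d["location"],.121))
```

```text
17.75 [0.4858 0.1568 0.2444] [-0.01    0.0094 -0.009   0.003   0.0028  0.0001] 0.013479077648640102
box centre [0.5547 0.1545]
{'location': [216.0, 127.6], 'confidence': 0.95} [0.5598 0.2257 0.121 ]
{'location': [283.0, 126.1], 'confidence': 0.72} [0.5611 0.1582 0.121 ]
```

View pics/w4.png

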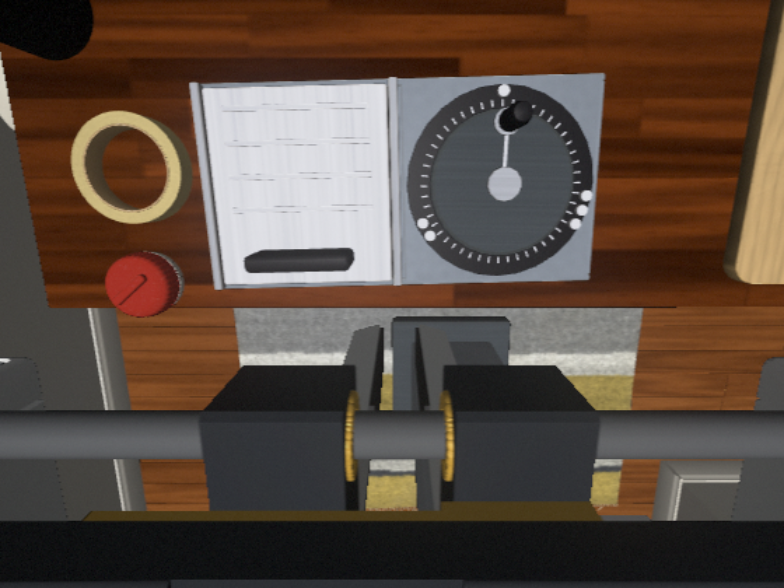

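Picture w4: the pointer (505,120) sits at the one-stud mark (503,90). The handle bar spans columns 245–353, rows 248–272.

Run:
```python
from h import *
for px,z in (((299,249),.133),((299,259),.133),((299,272),.097),((299,249),.097),((245,262),.121),((353,258),.121)): print(px,z,at_z("wrist",np.array(px)/1.4,z))
togo([.43,.225,.19]);togo([.445,.225,.117])
```

```text
(299, 249) 0.133 [0.5105 0.2282 0.133 ]
(299, 259) 0.133 [0.5033 0.2286 0.133 ]
(299, 272) 0.097 [0.487  0.2375 0.097 ]
(299, 249) 0.097 [0.5057 0.2365 0.097 ]
(245, 262) 0.121 [0.4992 0.2721 0.121 ]
(353, 258) 0.121 [0.5021 0.1908 0.121 ]
shift [-56.1 -68.4  54.6] yaw -0.002 
shift [-41.  -68.4 127.6] yaw -0.002
```

Call:
apply_moves(
  deltas=[
    [[-31,-40,0,0,0],[-31,-74,30,0,0],[-31,-74,80,0,0],[-31,-74,127,0,0],[-31,-74,127,0,0],[-16,-74,127,0,0],[-6,-74,127,0,0],[4,-74,127,0,0],[4,-74,127,0,0]],
  ],
)

```text
t: 18.98
position: [0.4907, 0.2314, 0.1191]
orientation: [-3.141, 0.001, -0.002]
force: [0.8, -0.1, -0.4]
width: 0.0004
finger_force: 0.0
```

Run:
```python
from h import *
o=r.get_obs();print(o["t"],o["position"],o["force"],o["width"])
im=r.get_image("wrist"); cv2.imwrite("pics/w5.png",im[:,:,::-1])
```

```text
18.975 [0.4907 0.2314 0.1191] [ 0.7935 -0.0784 -0.3561] 0.00042662854367807524
```

View pics/w5.png

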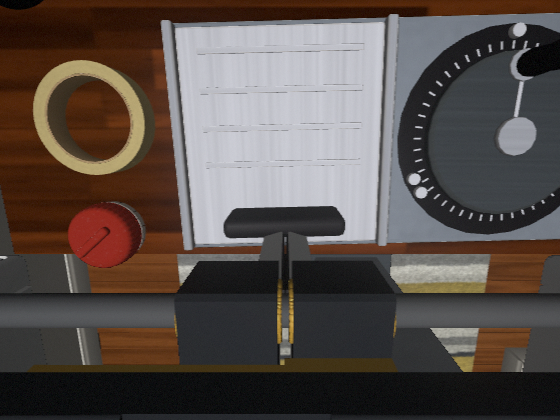

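Picture w5: the closed fingertips (285,235) stand just in front of the middle of the bar. Now I push the lid back.

Call:
apply_moves(
  deltas=[
    [[8,0,0,0,0],[18,0,0,0,0],[28,-0.5,0,0,0],[38,-1,0,0,0],[48,-1,0,0,0],[58,-1,0,0,0],[68,-1.5,0,0,0],[78,-1.5,0,0,0],[88,-2,0,0,0],[94,-2,0,0,0],[98,-2,0,0,0],[98,-2,0,0,0]],
  ],
)

```text
t: 20.52
position: [0.5875, 0.2334, 0.1182]
orientation: [-3.142, 0.0, 0.0]
force: [-0.3, 0.0, 0.2]
width: 0.0006
finger_force: 0.0
```

Call:
apply_moves(
  deltas=[
    [[2,0,0,0,0],[4,0,0,0,0],[4,0,0,0,0]],
  ],
)

```text
t: 20.9
position: [0.5915, 0.2334, 0.1183]
orientation: [-3.142, 0.0, -0.0]
force: [-0.6, -1.1, 0.0]
width: 0.0003
finger_force: 0.0
```

Run:
```python
from h import *
o=r.get_obs();print(o["t"],o["position"],o["force"],o["width"])
im=r.get_image("wrist"); cv2.imwrite("pics/w6.png",im[:,:,::-1])
```

```text
20.9 [0.5915 0.2334 0.1183] [-0.5584 -1.0596  0.0031] 0.0003258424279940184
```

View pics/w6.png

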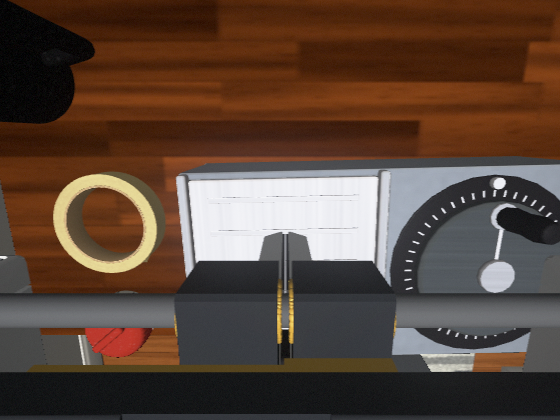

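The lid hasn't moved in this picture: the grooves and rear edge are still inside the box. The bar is hidden behind the gripper, so I'll check the geometry.

Run:
```python
from h import *
o=r.get_obs(); T=o["position"]; c=r.calibration("wrist"); M=R.from_rotvec(c["rotation"]).as_matrix()
def pj(p,tcp):
    q=M.T@(np.array(p)-(c["xyz"]+np.array(tcp)-T)); return np.round([c["cx"]+c["fx"]*q[0]/q[2], c["cy"]+c["fy"]*q[1]/q[2]],1)
print("tip now",pj(T-[0,0,.008],T))
t5=[.4907,.2314,.1191]
for x in(.4935,.5065):
  for z in(.097,.133): print(x,z,"in w5",pj([x,.2314,z],t5),"in w6",pj([x,.2314,z],T),"if open w6",pj([x+.11,.2314,z],T), "w4*1.4",pj([x,.2314,z],[.4858,.1568,.2444])*1.4)
print("box rear/front now",pj([.634,.23,.09],T),pj([.475,.23,.09],T))
print("lid rear edge if shut", pj([.63,.23,.097],T), "if open",pj([.74,.23,.097],T))
for d in r.recognise("lid_handle","top")[:3]: print(d,at_z("top",d["location"],.121))
im=r.get_image("scene"); cv2.imwrite("pics/s2.png",cv2.resize(im[140:310,160:400,::-1],None,fx=3,fy=3,interpolation=3))
```

```text
tip now [284.9 232.1]
0.4935 0.097 in w5 [284.8 222.8] in w6 [287.4 342.4] if open w6 [287.6 210.9] w4*1.4 [306.46 263.9 ]
0.4935 0.133 in w5 [284.9 238.3] in w6 [287.8 375.6] if open w6 [288.1 224.5] w4*1.4 [296.24 272.02]
0.5065 0.097 in w5 [284.8 205.7] in w6 [287.4 328.2] if open w6 [287.6 193.4] w4*1.4 [305.62 247.8 ]
0.5065 0.133 in w5 [284.9 218.4] in w6 [287.9 359.6] if open w6 [288.2 204. ] w4*1.4 [295.26 254.24]
box rear/front now [289.5 168.2] [288.9 356.1]
lid rear edge if shut [289.6 174.8] if open [290.1   1.2]
{'location': [214.7, 237.8], 'confidence': 0.59} [0.557 0.234 0.121]
```

View pics/s2.png

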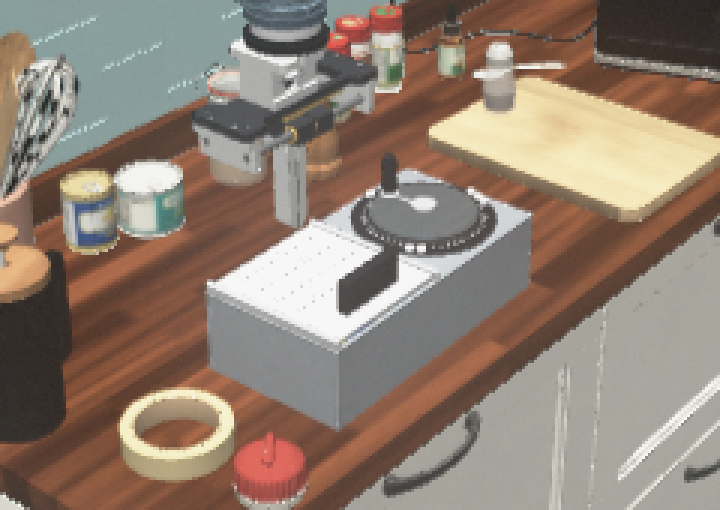

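Run:
```python
from h import *
c=r.calibration("scene"); M=R.from_rotvec(c["rotation"]).as_matrix()
def pj(p):
    q=M.T@(np.array(p)-c["xyz"]); return np.round((np.array([c["cx"]+c["fx"]*q[0]/q[2], c["cy"]+c["fy"]*q[1]/q[2]])-[160,140])*3,1)
o=r.get_obs();p=o["position"];print(p,o["t"])
print("tip",pj(p-[0,0,.008]),"handle ends",pj([.5,.192,.133]),pj([.5,.27,.133]),"base",pj([.5,.27,.097]),"open",pj([.61,.27,.133]))
print("lid rear corner",pj([.63,.308,.092]),"front left",pj([.47,.306,.092]),"front left bottom",pj([.47,.306,0]),"rearleft bottom",pj([.63,.309,0]))
```

```text
[0.5914 0.2334 0.1183] 21.05
tip [293.  247.3] handle ends [396.3 241. ] [341.2 275.7] base [341.6 309.7] open [250.9 235.3]
lid rear corner [208.7 282.4] front left [340.9 344. ] front left bottom [341.9 428.4] rearleft bottom [212.7 364.2]
```

The views and the zero force agree that the real fingertips are higher than the nominal height, and they passed over the bar. I'll find their height by gently touching the lid here, whose face is at z = 0.097.

Call:
apply_moves(
  deltas=[
    [[0,0,4,0,0],[0,0,8,0,0],[0,0,10,0,0],[0,0,10,0,0]],
  ],
)

```text
t: 21.55
position: [0.5912, 0.2334, 0.1079]
orientation: [3.141, -0.0, -0.001]
force: [0.0, 0.6, -0.2]
width: 0.0004
finger_force: 0.0
```

Call:
apply_moves(
  deltas=[
    [[0,0,1.5,0,0],[0,0,3,0,0],[0,0,3,0,0]],
  ],
)

```text
t: 21.92
position: [0.5913, 0.2334, 0.1051]
orientation: [3.142, -0.0, -0.0]
force: [0.5, 0.1, -0.3]
width: 0.0008
finger_force: 0.0
```

Call:
apply_moves(
  deltas=[
    [[0,0,1.5,0,0],[0,0,3,0,0],[0,0,3,0,0]],
  ],
)

```text
t: 22.3
position: [0.5913, 0.2334, 0.102]
orientation: [3.142, -0.0, -0.001]
force: [0.5, 0.9, -0.3]
width: 0.0006
finger_force: 0.0
```

Call:
apply_moves(
  deltas=[
    [[0,0,1.5,0,0],[0,0,3,0,0],[0,0,3,0,0]],
  ],
)

```text
t: 22.68
position: [0.5913, 0.2334, 0.099]
orientation: [3.142, -0.0, -0.001]
force: [0.0, -0.2, 0.2]
width: 0.0002
finger_force: 0.0
```

Call:
apply_moves(
  deltas=[
    [[0,0,1.5,0,0],[0,0,3,0,0],[0,0,3,0,0]],
  ],
)

```text
t: 23.05
position: [0.5913, 0.2334, 0.096]
orientation: [3.142, -0.0, -0.001]
force: [-0.2, -0.1, -0.5]
width: 0.0004
finger_force: 0.0
```

Call:
apply_moves(
  deltas=[
    [[0,0,1.5,0,0],[0,0,3,0,0],[0,0,3,0,0]],
  ],
)

```text
t: 23.42
position: [0.5913, 0.2334, 0.093]
orientation: [3.142, -0.0, -0.001]
force: [0.6, -0.7, -0.1]
width: 0.0002
finger_force: 0.0
```

Call:
apply_moves(
  deltas=[
    [[0,0,1.5,0,0],[0,0,3,0,0],[0,0,3,0,0]],
  ],
)

```text
t: 23.8
position: [0.5913, 0.2334, 0.0901]
orientation: [3.142, -0.0, -0.001]
force: [-0.4, -0.6, -0.3]
width: 0.0006
finger_force: 0.0
```

Call:
apply_moves(
  deltas=[
    [[0,0,2,0,0],[0,0,4,0,0],[0,0,6,0,0],[0,0,6,0,0]],
  ],
)

```text
t: 24.3
position: [0.5913, 0.2334, 0.084]
orientation: [3.142, -0.0, -0.001]
force: [-1.0, -0.4, -0.2]
width: 0.0007
finger_force: 0.0
```

Call:
apply_moves(
  deltas=[
    [[0,0,1,0,0],[0,0,2,0,0],[0,0,2,0,0]],
  ],
)

```text
t: 24.68
position: [0.5914, 0.2334, 0.0822]
orientation: [-3.142, 0.0, 0.0]
force: [-0.6, -0.2, 0.3]
width: 0.0004
finger_force: 0.0
```

Call:
apply_moves(
  deltas=[
    [[0,0,1,0,0],[0,0,2,0,0],[0,0,2,0,0]],
  ],
)

```text
t: 25.05
position: [0.5913, 0.2334, 0.0801]
orientation: [3.142, -0.0, -0.0]
force: [-0.3, -0.3, 0.0]
width: 0.0007
finger_force: 0.0
```

Call:
apply_moves(
  deltas=[
    [[0,0,1,0,0],[0,0,2,0,0],[0,0,2,0,0]],
  ],
)

```text
t: 25.42
position: [0.5913, 0.2334, 0.0781]
orientation: [3.142, -0.0, -0.0]
force: [-0.4, 0.5, -0.5]
width: 0.0003
finger_force: 0.0
```

Call:
apply_moves(
  deltas=[
    [[0,0,1,0,0],[0,0,2,0,0],[0,0,2,0,0]],
  ],
)

```text
t: 25.8
position: [0.5913, 0.2334, 0.0761]
orientation: [3.142, -0.0, -0.0]
force: [-0.4, -0.2, -0.8]
width: 0.0005
finger_force: 0.0
```

Run:
```python
from h import *
o=r.get_obs();print(o["t"],o["position"],o["force"],o["joints"])
for n in("a","b"): cv2.imwrite("pics/s3%s.png"%n,r.get_image("scene")[:,:,::-1])
a=cv2.imread("pics/s1.png");b=cv2.imread("pics/s3b.png")
# fingers: bright grey column near expected tip
c=r.calibration("scene"); M=R.from_rotvec(c["rotation"]).as_matrix()
def pj(p):
    q=M.T@(np.array(p)-c["xyz"]); return np.array([c["cx"]+c["fx"]*q[0]/q[2], c["cy"]+c["fy"]*q[1]/q[2]])
p=o["position"]
for d in(-.02,-.008,0,.01,.02,.03,.04): print(d,pj(p+[0,0,d]))
u=int(round(pj(p)[0])); v=int(round(pj(p)[1]))
print(b[v-35:v+16,u-4:u+5].mean(2).astype(int).tolist())
```

```text
25.8 [0.5913 0.2334 0.0761] [-0.3933 -0.2303 -0.8186] [ 0.1978  0.3249  1.6681 -0.      1.1488  1.7689]
-0.02 [258.1193 238.5698]
-0.008 [258.0219 235.0392]
0 [257.9566 232.6707]
0.01 [257.8746 229.693 ]
0.02 [257.7919 226.6964]
0.03 [257.7088 223.6807]
0.04 [257.6251 220.6457]
[[95, 126, 146, 139, 158, 113, 72, 73, 72], [147, 142, 131, 117, 113, 112, 75, 71, 72], [132, 116, 97, 120, 123, 101, 71, 71, 76], [108, 107, 108, 116, 100, 75, 74, 81, 98], [143, 156, 152, 134, 104, 94, 97, 118, 118], [181, 173, 155, 152, 153, 148, 151, 151, 117], [174, 172, 156, 152, 153, 173, 151, 150, 117], [173, 173, 155, 153, 152, 174, 152, 150, 120], [173, 172, 158, 153, 151, 166, 151, 150, 122], [173, 173, 167, 153, 149, 123, 152, 151, 122], [173, 174, 165, 152, 151, 140, 152, 151, 122], [172, 172, 165, 153, 151, 140, 152, 150, 119], [173, 173, 166, 151, 151, 137, 153, 151, 118], [174, 174, 174, 153, 149, 114, 152, 151, 121], [174, 172, 172, 153, 152, 113, 152, 150, 121], [174, 172, 175, 153, 151, 114, 153, 151, 130], [173, 172, 174, 153, 151, 116, 156, 152, 160], [174, 173, 168, 154, 150, 115, 157, 15
[... 859 characters left out ...]
, 246, 247, 246, 246, 246, 245, 246, 246], [247, 247, 247, 246, 246, 247, 214, 246, 246], [246, 247, 247, 245, 246, 247, 246, 246, 246], [246, 246, 247, 215, 247, 247, 247, 247, 246], [246, 245, 246, 246, 247, 247, 247, 247, 247], [223, 246, 246, 246, 246, 246, 246, 246, 247], [246, 246, 246, 246, 246, 246, 246, 246, 246], [246, 246, 246, 246, 246, 246, 246, 246, 245], [246, 246, 246, 246, 246, 246, 247, 211, 246], [246, 246, 246, 246, 246, 237, 246, 246, 246], [236, 246, 246, 246, 246, 246, 246, 246, 247], [237, 240, 244, 246, 246, 246, 246, 246, 246], [221, 236, 236, 240, 244, 246, 246, 246, 246], [165, 168, 208, 234, 236, 241, 239, 246, 246], [160, 161, 162, 166, 203, 230, 235, 243, 234]]
```

Call:
apply_moves(
  deltas=[
    [[0,0,1,0,0],[0,0,2,0,0],[0,0,2,0,0]],
  ],
)

```text
t: 26.28
position: [0.5922, 0.2335, 0.0755]
orientation: [-3.142, 0.0, -0.003]
force: [-1.9, -1.2, 5.3]
width: 0.0004
finger_force: 2.5
```

Call:
apply_moves(
  deltas=[
    [[0,0,1,0,0],[0,0,1.5,0,0],[0,0,1.5,0,0]],
  ],
)

```text
t: 26.65
position: [0.5933, 0.2335, 0.0755]
orientation: [-3.141, 0.0, -0.006]
force: [-1.4, -1.6, 10.5]
width: 0.0003
finger_force: 4.7
```

Contact at TCP z 0.0755 means the real fingertip is at about TCP z + 0.0215. I'll go back over the bar, lower the tips to about 0.107 and push.

Call:
apply_moves(
  deltas=[
    [[0,0,-35,0,0],[0,0,-65,0,0],[-50,1,-65,0,0],[-100,2,-65,0,0],[-137,2,-65,0,0],[-137,2,-65,0,0],[-137,2,-40,0,0],[-137,2,-14,0,0],[-137,2,-14,0,0],[-125,2,-14,0,0],[-115,2,-14,0,0],[-105,2,-14,0,0]],
  ],
)

```text
t: 28.15
position: [0.4879, 0.2316, 0.0877]
orientation: [-3.141, 0.001, -0.002]
force: [-2.6, 0.5, 2.1]
width: 0.0008
finger_force: 1.0
```

Call:
apply_moves(
  deltas=[
    [[5,0,0,0,0],[10,0,0,0,0],[15,-0.5,0,0,0],[20,-0.5,0,0,0]],
  ],
)

```text
t: 28.65
position: [0.5065, 0.2319, 0.0866]
orientation: [3.141, -0.0, -0.001]
force: [-1.8, -0.4, 0.6]
width: 0.0004
finger_force: 0.8
```

Call:
apply_moves(
  deltas=[
    [[9,0,0,0,0],[18,0,0,0,0],[27,-0.5,0,0,0],[36,-0.5,0,0,0],[45,-1,0,0,0],[54,-1,0,0,0],[63,-1.5,0,0,0],[72,-1.5,0,0,0],[79,-1.5,0,0,0],[83,-1.5,0,0,0],[83,-1.5,0,0,0]],
  ],
)

```text
t: 30.02
position: [0.5901, 0.2333, 0.087]
orientation: [3.141, -0.0, 0.002]
force: [-0.1, -0.7, -0.1]
width: 0.0005
finger_force: 0.0
```

Call:
apply_moves(
  deltas=[
    [[2,0,0,0,0],[4,0,0,0,0],[4,0,0,0,0]],
  ],
)

```text
t: 30.4
position: [0.5933, 0.2334, 0.087]
orientation: [3.141, -0.0, -0.001]
force: [-2.5, -0.8, 2.4]
width: 0.0003
finger_force: 1.5
```

Call:
apply_moves(
  deltas=[
    [[1,0,0,0,0],[2,0,0,0,0],[2,0,0,0,0]],
  ],
)

```text
t: 30.78
position: [0.5933, 0.2334, 0.087]
orientation: [3.141, 0.001, -0.008]
force: [-10.5, -1.9, 7.8]
width: 0.0005
finger_force: 5.2
```

Run:
```python
from h import *
o=r.get_obs();print(o["t"],o["position"],o["force"])
for cam in("top","scene","wrist"):
  im=r.get_image(cam); cv2.imwrite(f"pics/L_{cam}.png",im[:,:,::-1])
  for k,z in(("lid_handle",.121),("tin_centre",.05),("tin",.05)):
    for d in r.recognise(k,cam)[:2]: print(cam,k,np.round(d["location"],1),round(d["confidence"],2),at_z(cam,d["location"],z))
# scene: dark handle pixels expected at open place
c=r.calibration("scene"); M=R.from_rotvec(c["rotation"]).as_matrix()
def pj(p):
    q=M.T@(np.array(p)-c["xyz"]); return np.round([c["cx"]+c["fx"]*q[0]/q[2], c["cy"]+c["fy"]*q[1]/q[2]],1)
print([pj([x,.27,.121]) for x in(.5,.6,.61)])
im=cv2.imread("pics/L_scene.png"); g=im.max(2)
m=((g<60)).astype(np.uint8)[200:260,200:320]; n,l,s,ct=cv2.connectedComponentsWithStats(m); print([(s[i].tolist(),(ct[i]+200).round(1).tolist()) for i in range(1,n) if s[i,4]>25])
```

```text
30.775 [0.5933 0.2334 0.087 ] [-10.5002  -1.88     7.7654]
top lid_handle [230.8 184.7] 0.84 [0.6981 0.1855 0.121 ]
top tin_centre [266.1 236.6] 0.19 [0.563  0.1011 0.05  ]
scene lid_handle [237.  220.6] 0.9 [0.6305 0.276  0.121 ]
scene tin_centre [270.9 241.9] 0.67 [0.5578 0.2161 0.05  ]
scene tin_centre [277.9 232.6] 0.47 [0.5746 0.1651 0.05  ]
scene tin [325.2 168.5] 0.67 [ 0.7249 -0.2811  0.05  ]
scene tin [272. 244.] 0.51 [0.5483 0.2223 0.05  ]
wrist lid_handle [330.  179.3] 0.65 [0.6364 0.2092 0.121 ]
wrist lid_handle [280.9 115.6] 0.64 [0.6691 0.2355 0.121 ]
wrist tin_centre [284.2 345.5] 0.7 [0.48   0.2339 0.05  ]
wrist tin [285.  349.3] 0.5 [0.4762 0.2332 0.05  ]
[array([273.8, 235.7]), array([246.4, 223.3]), array([243.8, 222.2])]
[]
```

The lid is at its rear stop: 10 N with no motion. Back off, rise and look at the tin.

Call:
apply_moves(
  deltas=[
    [[-15,0,0,0,0],[-20,0,-50,0,0],[-60,1,-100,0,40],[-110,1,-150,0,85],[-137,1,-163,0,85],[-137,1,-163,0,85],[-137,1,-163,0,85],[-137,1,-163,0,85]],
  ],
)

```text
t: 32.38
position: [0.4587, 0.2321, 0.2483]
orientation: [3.141, -0.001, -0.003]
force: [-0.7, -0.8, 0.2]
width: 0.0572
finger_force: 0.0
```

Run:
```python
from h import *
o=r.get_obs();print(o["t"],o["position"],o["qvel"],o["width"])
im=r.get_image("wrist"); cv2.imwrite("pics/w7.png",im[:,:,::-1])
for k,z in(("tin_centre",.086),("tin",.086),("lid_handle",.121),("dial",.103)):
    for d in r.recognise(k,"wrist")[:2]: print(k,np.round(d["location"],1),round(d["confidence"],2),at_z("wrist",d["location"],z))
g=cv2.medianBlur(cv2.cvtColor(im,cv2.COLOR_RGB2GRAY),3)
h=cv2.HoughCircles(g,cv2.HOUGH_GRADIENT,1.2,20,param1=80,param2=18,minRadius=20,maxRadius=40)
d=.45-.086; print("exp px radius", 310*.0285/(o["position"][2]+.2-.086))
for q in h[0][:8]: print(q,at_z("wrist",q[:2],.086))
for cam in("top",):
    r.get_image("top")
    for d in r.recognise("tin_centre",cam)[:2]: print(d,at_z(cam,d["location"],.086))
```

```text
32.375 [0.4587 0.2321 0.2483] [-0.0013  0.002  -0.001  -0.0017  0.0038  0.0012] 0.05722453363445523
tin_centre [277.6 138.1] 0.69 [0.5216 0.2402 0.086 ]
tin [274.6 140.2] 0.85 [0.5192 0.2437 0.086 ]
lid_handle [282.1  35. ] 0.66 [0.6182 0.2347 0.121 ]
dial [430.5 103.2] 0.97 [0.5577 0.0777 0.103 ]
exp px radius 24.388348215973917
[149.4  102.6   36.68] [0.5602 0.3827 0.086 ]
[276.6  138.6   24.56] [0.5211 0.2416 0.086 ]
[389.4  233.4   30.08] [0.4078 0.1043 0.086 ]
[371.4  169.8   34.04] [0.4855 0.1312 0.086 ]
[151.8 184.2  23. ] [0.4688 0.389  0.086 ]
[438.6  234.6   34.04] [0.4062 0.0439 0.086 ]
[462.6   91.8   34.04] [0.5713 0.0359 0.086 ]
[307.8  258.6   35.36] [0.3749 0.2036 0.086 ]
{'location': [249.9, 225.6], 'confidence': 0.34} [0.5901 0.1424 0.086 ]
```

Hough gives the tin's top circle at pixel (277,139), r 24.6 (24.4 expected), so the tin is at (0.521, 0.242).

Call:
apply_moves(
  deltas=[
    [[30,-9.5,30,0,80],[62,-9.5,70,0,80],[62,-9.5,110,0,80],[62,-9.5,140,0,80],[62,-9.5,140,0,80],[62,-9.5,140,0,80]],
  ],
)

```text
t: 33.48
position: [0.5214, 0.2422, 0.1113]
orientation: [-3.141, 0.0, -0.004]
force: [0.1, 0.1, 1.6]
width: 0.0798
finger_force: 0.0
```

Run:
```python
from h import *
o=r.get_obs();print(o["t"],o["position"],o["force"],o["width"]); togo([.5211,.2416,.024])
im=r.get_image("wrist"); cv2.imwrite("pics/w8.png",im[:,:,::-1])
g=cv2.medianBlur(cv2.cvtColor(im,cv2.COLOR_RGB2GRAY),3)
h=cv2.HoughCircles(g,cv2.HOUGH_GRADIENT,1.2,20,param1=80,param2=18,minRadius=28,maxRadius=55)
print("exp",310*.0285/(o["position"][2]+.2-.086))
for q in h[0][:5]: print(q,at_z("wrist",q[:2],.086))
```

```text
33.475 [0.5214 0.2422 0.1113] [0.0534 0.0979 1.5945] 0.07977939809755093
shift [-0.5  0.6 87.3] yaw -0.0 
exp 39.213771460559364
[286.2  222.6   37.36] [0.5237 0.2413 0.086 ]
[103.8  159.    51.64] [0.5713 0.3727 0.086 ]
[ 90.6  142.2   46.36] [0.5831 0.3805 0.086 ]
[149.4  318.6   54.28] [0.4428 0.3525 0.086 ]
[421.8  318.6   52.96] [0.4428 0.1311 0.086 ]
```

Call:
apply_moves(
  deltas=[
    [[1,0,30,0,80],[1,0,60,0,80],[1,0,78,0,80],[1,0,87,0,80],[1,0,87,0,80],[1,0,87,0,80]],
  ],
)

```text
t: 34.28
position: [0.5224, 0.2422, 0.024]
orientation: [-3.141, 0.0, -0.003]
force: [-0.2, -0.5, 0.8]
width: 0.0799
finger_force: 0.0
```

Call:
apply_moves(
  deltas=[
    [[0,0,0,0,60],[0,0,0,0,52],[0,0,0,0,50],[0,0,0,0,50],[0,0,0,0,50],[0,0,0,0,50]],
  ],
  grip_force=25,
)

```text
t: 35.02
position: [0.5216, 0.2419, 0.0231]
orientation: [3.141, -0.0, 0.001]
force: [-1.7, -1.2, 3.4]
width: 0.0574
finger_force: 25.0
```

Run:
```python
from h import *
P=np.array([at_z("top",np.array(p)/1.4,.022) for p in[(503,236),(605,229),(622,372),(513,376)]]); print(P,P.mean(0)); s=np.linalg.norm(np.roll(P,-1,0)-P,axis=1);print(s)
o=r.get_obs();print(o["position"])
```

```text
[[ 0.7518 -0.1853  0.022 ]
 [ 0.7526 -0.4024  0.022 ]
 [ 0.4506 -0.3931  0.022 ]
 [ 0.4578 -0.1735  0.022 ]] [ 0.6032 -0.2886  0.022 ]
[0.2171 0.3022 0.2197 0.2943]
[0.5216 0.2419 0.0231]
```

Call:
apply_moves(
  deltas=[
    [[0,0,-8,0,50],[0,0,-25,0,50],[0,0,-60,0,50],[0,0,-110,0,50],[0,0,-150,0,50],[0,0,-175,0,50],[0,0,-175,0,50],[0,0,-175,0,50]],
  ],
)

```text
t: 36.02
position: [0.5206, 0.2418, 0.1966]
orientation: [3.141, -0.0, -0.003]
force: [-0.6, 0.3, -2.0]
width: 0.057
finger_force: 25.0
```

Call:
apply_moves(
  deltas=[
    [[1,15,0,0,50],[3,45,0,0,50],[6,90,0,0,50],[9,140,0,0,50],[12,190,0,0,50],[15,245,0,0,50],[18,300,0,0,50],[21,355,0,0,50],[24,410,0,0,50],[27,460,0,0,50],[29,500,0,0,50],[29,528,0,0,50]],
  ],
)

```text
t: 37.52
position: [0.5491, -0.2881, 0.1964]
orientation: [-3.14, 0.003, 0.003]
force: [-0.1, 0.5, -2.0]
width: 0.0568
finger_force: 25.0
```

Call:
apply_moves(
  deltas=[
    [[0,0,0,0,50],[0,0,30,0,50],[0,0,70,0,50],[0,0,110,0,50],[0,0,135,0,50],[0,0,150,0,50],[0,0,150,0,50],[0,0,150,0,50]],
  ],
)

```text
t: 38.52
position: [0.5512, -0.2864, 0.0492]
orientation: [3.14, 0.0, 0.003]
force: [0.3, 0.7, -1.2]
width: 0.0572
finger_force: 25.0
```

Run:
```python
from h import *
o=r.get_obs();print(o["t"],o["position"],o["force"],o["width"],o["finger_force"])
r.get_image("top")
for k,z in(("tin",.06),("shaker",.045),("board_top",.022)):
    for d in r.recognise(k,"top")[:2]: print(k,d,at_z("top",d["location"],z))
```

```text
38.525 [ 0.5512 -0.2864  0.0492] [ 0.2776  0.7462 -1.1512] 0.05715260232920451 24.999766945838928
tin {'location': [235.5, 235.2], 'confidence': 0.48} [0.571  0.1849 0.06  ]
board_top {'location': [382.8, 202.1], 'confidence': 0.62} [ 0.6457 -0.2424  0.022 ]
```

Call:
apply_moves(
  deltas=[
    [[0,0,3,0,50],[0,0,6,0,50],[0,0,9,0,50],[0,0,10.5,0,50],[0,0,10.5,0,50]],
  ],
)

```text
t: 39.35
position: [0.5502, -0.286, 0.037]
orientation: [-3.141, 0.0, 0.001]
force: [-0.8, 0.9, -1.6]
width: 0.0569
finger_force: 25.0
```

Call:
apply_moves(
  deltas=[
    [[0,0,1,0,50],[0,0,2,0,50],[0,0,3,0,50],[0,0,3,0,50]],
  ],
)

```text
t: 39.85
position: [0.5503, -0.286, 0.0342]
orientation: [-3.141, 0.0, 0.0]
force: [1.0, -0.1, -1.8]
width: 0.0571
finger_force: 25.0
```

Call:
apply_moves(
  deltas=[
    [[0,0,0.7,0,50],[0,0,1.4,0,50],[0,0,2,0,50],[0,0,2,0,50]],
  ],
)

```text
t: 40.35
position: [0.5503, -0.286, 0.0322]
orientation: [-3.141, 0.0, 0.0]
force: [-0.3, -0.1, -1.1]
width: 0.0569
finger_force: 25.0
```

Call:
apply_moves(
  deltas=[
    [[0,0,0.5,0,50],[0,0,1,0,50],[0,0,1,0,50]],
  ],
)

```text
t: 40.72
position: [0.5503, -0.2861, 0.0312]
orientation: [-3.141, 0.0, 0.0]
force: [0.3, 0.9, -0.8]
width: 0.0571
finger_force: 25.0
```

Call:
apply_moves(
  deltas=[
    [[0,0,0.5,0,50],[0,0,1,0,50],[0,0,1,0,50]],
  ],
)

```text
t: 41.1
position: [0.5504, -0.2861, 0.0308]
orientation: [3.142, -0.0, -0.0]
force: [-2.2, 1.9, 3.5]
width: 0.057
finger_force: 25.0
```

Contact is light (force z rose from -1 to +3.5 N). Release symmetrically, then rise.

Call:
apply_moves(
  deltas=[
    [[0,0,0,0,60],[0,0,0,0,66],[0,0,0,0,74],[0,0,0,0,80],[0,0,0,0,80],[0,0,-20,0,80],[0,0,-60,0,80],[0,0,-110,0,80],[0,0,-160,0,80],[-40,0,-200,0,80],[-80,0,-200,0,80],[-80,0,-200,0,80]],
  ],
)

```text
t: 42.6
position: [0.4693, -0.2863, 0.2325]
orientation: [3.139, -0.003, 0.004]
force: [0.1, -0.9, 0.0]
width: 0.0799
finger_force: 0.0
```

Run:
```python
from h import *
o=r.get_obs();print(o["t"],o["position"],o["force"],o["width"])
for cam in("wrist","top","scene"):
  im=r.get_image(cam); cv2.imwrite(f"pics/e_{cam}.png",im[:,:,::-1])
  for k,z in(("tin",.094 if cam=="wrist" else .06),("shaker",.045),("lid_handle",.121),("post",.126)):
    for d in r.recognise(k,cam)[:1]: print(cam,k,np.round(d["location"],1),round(d["confidence"],2),at_z(cam,d["location"],z))
  if cam=="wrist":
    g=cv2.medianBlur(cv2.cvtColor(im,cv2.COLOR_RGB2GRAY),3); h=cv2.HoughCircles(g,cv2.HOUGH_GRADIENT,1.2,20,param1=80,param2=18,minRadius=20,maxRadius=40)
    print("exp r",310*.0285/(o["position"][2]+.2-.094))
    for q in h[0][:3]: print(q,at_z(cam,q[:2],.094))
```

```text
42.6 [ 0.4693 -0.2863  0.2325] [ 0.1468 -0.8943  0.0231] 0.0799429269695479
wrist tin [283.2 123.5] 0.67 [ 0.5491 -0.2848  0.094 ]
wrist lid_handle [ 31.3 120.4] 0.74 [ 0.5511 -0.0428  0.121 ]
exp r 26.100561840367043
[282.6  121.8   25.16] [ 0.5509 -0.2837  0.094 ]
[461.4  185.4   28.28] [ 0.4839 -0.479   0.094 ]
[184.2  249.    36.68] [ 0.4103 -0.1706  0.094 ]
top tin [406.6 234.6] 0.81 [ 0.5402 -0.2869  0.06  ]
top shaker [398.2 171.8] 0.77 [ 0.727  -0.2915  0.045 ]
top lid_handle [216.3 198.3] 0.98 [0.6631 0.2257 0.121 ]
top post [274.9 219. ] 0.55 [0.5952 0.0739 0.126 ]
scene tin [365.  178.1] 0.83 [ 0.5602 -0.2888  0.06  ]
scene shaker [324.8 168.9] 0.81 [ 0.7301 -0.2861  0.045 ]
scene lid_handle [236.8 221.9] 0.69 [0.626  0.2815 0.121 ]
```

```bash
python3 -c "
from bench import r
print(r.hand_in())"
```

```text
the job is handed in; nothing more can be done
None
```

The job is handed in: by my measurements all three numbers were dialled within tolerance (7.32, −1.24 and 3.16 rad), the lid is pushed to its rear stop and the tin stands upright on the board's near half, but the hand-in gave no verdict.

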